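# Shut and bolt the parts cubby in the pro-shop counter

## Robot

A 6-joint arm with a two-finger parallel gripper is mounted at the origin on the work surface. World frame = base frame: x ahead of the robot, y to its left, z up, the work surface at z = 0. Lengths are in m, angles in rad, forces in N, time in s.
With the tool pointing down it reaches from about 0.3 to 0.875 m from the base axis. Payload 6.4 kg.
Tool frame: the origin (TCP) lies midway between the tips of the shut fingers; the grasp point (between the pads) lies 19 mm behind it; z points along the fingers, y is the line along which they close (so a half turn about z gives the same grasp; the last joint's range is limited). The gripper opens to 85 mm and grips with 20 to 120 N. Pads are 22 mm wide; open, the fingers measure 114 mm over their backs; the gripper's body (76 mm by 85 mm) begins 54 mm behind the grasp point. The pads swing forward as they close: fully open they stand 13 mm farther back than shut.
Start: joints at [1.065, 0.181, 1.607, -0, 1.354, -0.206], TCP at [0.17, 0.549, 0.231] pointing down, gripper open.
Joint ranges: [-2.99, 2.99], [-0.89, 2.07], [0.3, 2.58], [-1.14, 4.28], [0, 2.63], [-3.12, 3.12]. Speed limits (rad/s): [2.57, 2.57, 3.01, 3.14, 3.14, 3.14].

## Interface

Orientations are given as a unit quaternion [w, x, y, z].
In Python, from bench import ctrl gives the robot as it stands. The module is installed in compiled form; this text tells all that it offers.
- The arm moves only by the tool move_arm, never from a script. Its argument "plan" is one flat list of numbers, 6 for each row, row after row: the shift along the world's x, y, z in units of 50 mm (1.0 is 50 mm), then the turn, a rotation vector about the world's x, y, z in rad. A call has 1 to 10 rows; each row is the pose to reach, as a shift and turn from the pose commanded when the call began; what a row does not reach only later rows make up. A row lasts 1/8 s, in which the tool goes at most 62.5 mm and 10.7 degrees, less where a joint would pass 70% of its speed; a pose out of reach is approached as far as the arm can. A call with a gripper value outside its range is refused whole. "grip" is the finger opening in mm, from 0 to 85.4, set as the call begins (left out, the last holds). The fingers move at their own pace and stop on an object; the grip force is fixed at half the most. Time passes only in rows, so rows that repeat a pose let the fingers close. It gives the time, the measured TCP pose, the force, the opening and the grip force at its end, in the units of the state.
- ctrl.get_obs(): the state, without advancing time (a new reading comes with each control period).
- ctrl.camera(name): name is "scene" or "side" or "wrist"; returns a dict with "pixels" (420x560x3 uint8, red, green, blue), "fx", "fy", "cx", "cy" (pixels), "origin" and "attitude" of the camera in the world. Camera axes: x right, y down, z forward; pixel columns grow to the right and rows downward; lengths in m; the calibration is good to about 2 mm. A picture is of the moment at which its call begins. There is no depth.
- ctrl.hand_in(): hands the job in; it is judged then, once.
The state is a dict: "time_s": time; "q": joint angles; "dq": joint speeds; "joint_efforts": joint torques, N m; "eef_pos": TCP position; "eef_rot": TCP orientation; "wrist_force": force on the tool from outside, world axes, zero at the start; "torque": the same for the moment, N m; "opening": opening from 0.0 (shut) to 1.0 (fully open); "grasp_force": force on a finger pad.
Only numpy, scipy, OpenCV 4.12 (cv2) and the standard library are available. Lean on these libraries where they do the work, as an engineer would, in place of code of your own. Each camera call takes 0.05 s, during which the arm holds its last target. There are 200 camera calls.

## Task

Lock up the parts cubby: push its steel flap right down shut, and only then push the red hand wheel by its upright handle through exactly one full turn clockwise (seen from above), so that the bolt runs across the flap and the handle ends where it started. Only push with the fingers, do not pinch the wheel handle or raise the flap any farther, and leave the loose things on the counter where they are.

Things in the scene. Friction and masses are not known exactly. Their poses are not given: they have to be found in the camera images.
- flap_hinge (a point): mid-length point of the hinge axis of the steel flap of the parts cubby (2 mm above the axis); the hinge lies on the flap's side away from the robot, 50 mm above the counter. The cubby is an open steel box 140 mm (front to back) x 150 mm x 48 mm, fixed to the counter
- flap_edge (a point): middle of the flap's free edge, on its upper (outer) face, 124 mm from the hinge axis; it moves with the flap. The flap is a plain steel plate 120 x 146 mm and 4 mm thick, with no handle; shut, it lies level with its upper face 52 mm above the counter
- flap (a joint): opening angle of the flap, rad: 0 shut (lying level on the cubby), growing as its free edge, the one nearer the robot, rises. It starts partly open. A stiff hinge holds it where it is left; about 2 N downwards near the free edge moves it
- wheel_axis (a point): point on the upright axis of the red hand wheel at the height of the middle of its rim, 90 mm above the counter. Beside the flap, to the robot's right; rim centre line radius 62 mm, rim bar 12 mm thick, three spokes, hub top 102 mm above the counter. The stand is fixed to the counter. The wheel's screw drives a brass bolt, 18 mm wide, that slides 28 mm per turn over the flap's near side edge, its top 66 mm (its guide's strap 72 mm) above the counter
- handle_top (a point): centre of the top of the black upright spoke handle on the wheel's rim, 62 mm from the wheel's axis, 146 mm above the counter: a post 18 mm across and 48 mm long that reaches down to the rim (its lower end 98 mm above the counter); it goes round with the wheel
- wheel (a joint): angle of the hand wheel, rad, growing clockwise seen from above; it starts anywhere between -1 and 1. Stiff: it stays where it is left, about 2 to 3 N sideways at the handle turns it; free for over a turn clockwise from the start, but with a stop a little way anticlockwise
- mould: white porcelain insert mould, a 60 x 60 x 35 mm block with a round recess; loose bystander on the counter, origin at the centre of its underside, to be left alone
- jig: black nylon drilling jig block, 70 x 50 x 30 mm, with two holes; loose bystander on the counter, origin at the centre of its underside, to be left alone
- plug: copper-coloured resin plug, an upright cylinder 32 mm across and 45 mm tall; loose bystander on the counter, origin at the centre of its underside, to be left alone
- reamer: bronze finger reamer lying flat, 120 mm long, with a dark wooden grip 26 mm across; loose bystander on the counter, origin at the centre of its underside, to be left alone
- collar: orange plastic ring, 48 mm across, 22 mm tall; loose bystander on the counter, origin at the centre of its underside, to be left alone
- cup: blue ceramic cup, 68 mm across, 60 mm tall; loose bystander on the counter, origin at the centre of its underside, to be left alone

How it is judged:
On the way, in this order (a step that is already met when the one before it is completed fails the run):
1. the flap is pushed shut while the wheel still stands as it was (value of joint flap below 0.06 rad and distance of handle_top from where it was at the start of the episode below 0.02 m), for 0.2 s.
2. the wheel is half-way round, clockwise, the flap shut (value of joint flap below 0.06 rad and distance of handle_top from where it was at the start of the episode above 0.09 m and value of joint wheel above 0.3 rad), for 0.1 s.
3. the wheel has made one full turn clockwise (value of joint flap below 0.06 rad and distance of handle_top from where it was at the start of the episode below 0.015 m and value of joint wheel between 4.8 and 7.8 rad), for 0.2 s.
At the end, for the whole second after the job is handed in: The flap is shut (within 0.06 rad), the wheel has gone one turn clockwise with its handle back within 15 mm (about 14 degrees) of where it started and stands still (all of step 3 and velocity of joint wheel between -0.1 and 0.1 rad/s); the robot touches nothing.
It fails at once if the wheel is turned while the flap is open (value of joint flap above 0.1 rad and distance of handle_top from where it was at the start of the episode above 0.02 m).
It fails at once if the flap is lifted farther open (value of joint flap above 1.1 rad).
It fails at once if the wheel's handle is pinched between the fingers (horizontal distance between the grasp point and handle_top below 0.01 m and z of the grasp point in the frame of handle_top below 0.013 m and contact force between the fingers and anything else above 0.5 N).
It fails at once if the wheel is turned far beyond one turn (value of joint wheel above 8.3 rad).
It fails at once if a loose bystander is lifted, carried or pushed more than 20 mm away (distance of any of mould, jig, plug, reamer, collar, cup from where it was at the start of the episode above 0.02 m).
It also fails if it takes over 72 s, if anything falls off the work surface, if the arm or the gripper's body presses on something with over 40 N, if the wrist force passes 120 N, or if a joint passes its speed limit or range.

## Working session

There is one attempt and no reset: what is moved stays moved. The work goes in short steps, Python scripts to look and compute and a tool call to move; the robot and the scene stay as the last step left them, time stands still between calls to the robot, and variables do not carry over. Pictures are saved under pics/ and viewed, at most 10 in all, crops included, and the job is handed in when it is done.

Besides the shell and the picture viewer there is one more tool, called after "Request:" as a command line: name --argument value ..., lists and objects as JSON in quotes. move_arm: Moves the arm, as the interface text tells. Its arguments: {"type":"object","properties":{"plan":{"type":"array"},"grip":{"type":"number"}},"required":["plan"]}

```bash
mkdir -p pics; cat > h.py <<'E'
from bench import ctrl
import numpy as np, cv2
from scipy.spatial.transform import Rotation as R
def cam(n):
    c=ctrl.camera(n); a=np.array(c["attitude"],float)
    c["R"]=a if a.shape==(3,3) else R.from_quat(np.r_[a[1:],a[0]]).as_matrix()
    c["o"]=np.array(c["origin"],float); return c
def ray(c,u,v):
    d=c["R"]@np.array([(u-c["cx"])/c["fx"],(v-c["cy"])/c["fy"],1]); return d
def atz(c,u,v,z):
    d=ray(c,u,v); return c["o"]+d*(z-c["o"][2])/d[2]
def proj(c,p):
    q=c["R"].T@(np.array(p)-c["o"]); return np.array([c["fx"]*q[0]/q[2]+c["cx"],c["fy"]*q[1]/q[2]+c["cy"]])
def tri(c1,a,c2,b):
    d1,d2=ray(c1,*a),ray(c2,*b); s=np.linalg.lstsq(np.c_[d1,-d2],c2["o"]-c1["o"],rcond=None)[0]
    p,q=c1["o"]+s[0]*d1,c2["o"]+s[1]*d2; return (p+q)/2,np.linalg.norm(p-q)
E
python3 - <<'E'
from h import *
import pickle
for n in("scene","side"):
    c=cam(n); cv2.imwrite(f"pics/{n}0.png",c["pixels"][:,:,::-1]); pickle.dump(c,open(n+".pkl","wb"))
    print(n,c["attitude"],c["o"],c["R"],c["fx"],c["cx"],c["cy"])
o=ctrl.get_obs();print(o["eef_pos"],o["eef_rot"],o["time_s"])
E
```

```text
scene [-0.28035551  0.67479852  0.62664579 -0.27085569] [1.1535707  0.01215397 0.66933155] [[ 0.0679045   0.69384753 -0.71691323]
 [ 0.99759107 -0.05743169  0.03890581]
 [-0.01417883 -0.71782812 -0.69607597]] 459.3488645750697 277.3213298159983 200.9142441091079
side [-0.45688783  0.87886037 -0.12059425  0.06568857] [ 0.37030714 -0.74142689  0.66398117] [[ 0.96228408 -0.1519464   0.22565824]
 [-0.27199562 -0.55342108  0.78723788]
 [ 0.00526607 -0.81892454 -0.57387705]] 484.3766815113834 283.79197214166703 215.96255938272637
[0.16953892 0.54891846 0.23049141] [-2.89099205e-04  1.49338080e-01  9.88785882e-01 -7.30571668e-04] 0.1
```

View pics/scene0.png

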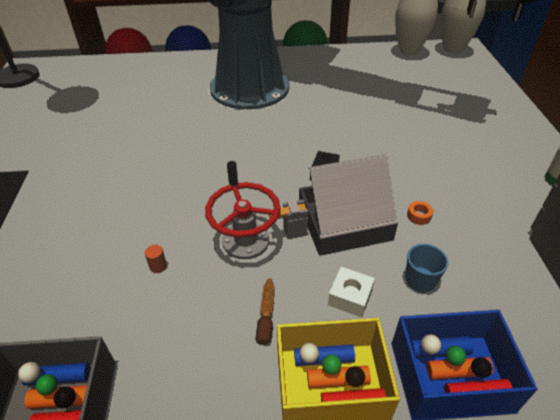

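View pics/side0.png

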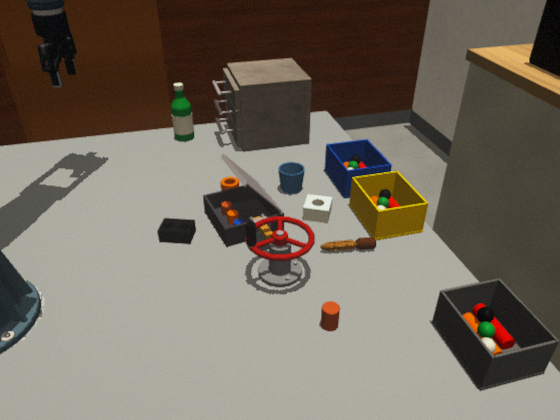

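```bash
python3 - <<'E'
from h import *
import pickle
s,d=[pickle.load(open(n+".pkl","rb"))["pixels"][:,:,::-1] for n in("scene","side")]
cv2.imwrite("pics/c1.png",cv2.resize(s[140:260,190:410],None,fx=3.6,fy=3.6,interpolation=cv2.INTER_CUBIC))
cv2.imwrite("pics/c2.png",cv2.resize(d[140:290,150:350],None,fx=4,fy=4,interpolation=cv2.INTER_CUBIC))
E
```

```text
(no output)
```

View pics/c1.png

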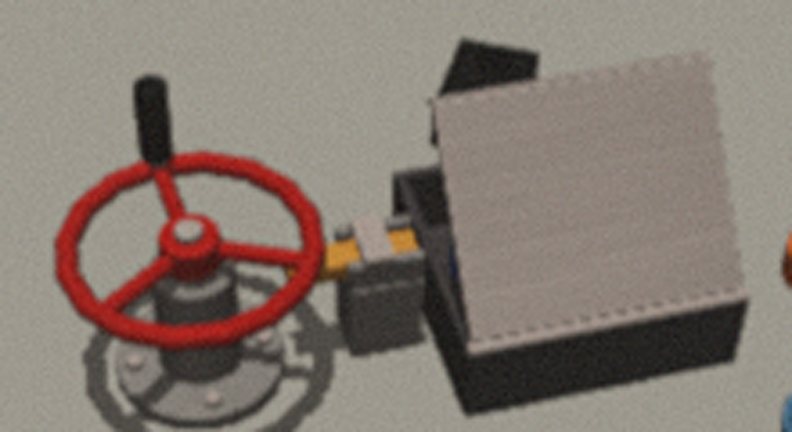

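View pics/c2.png

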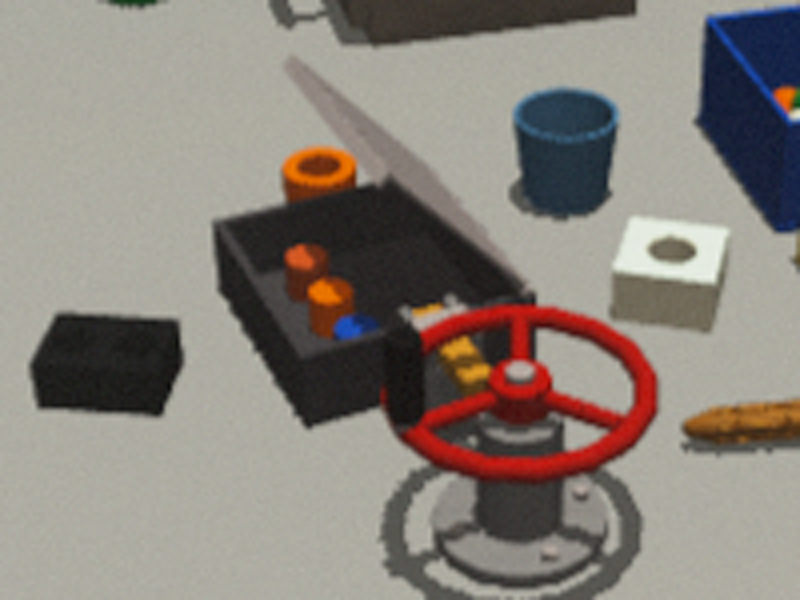

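```bash
python3 - <<'E'
from h import *
import pickle
s,d=[pickle.load(open(n+".pkl","rb")) for n in("scene","side")]
print("handle",tri(s,(231.9,162.8),d,(251.3,223.3)), atz(s,231.9,162.8,.146),atz(d,251.3,223.3,.146))
print("hub",tri(s,(242.2,204.2),d,(279.8,232.8)), atz(s,242.2,204.2,.102),atz(d,279.8,232.8,.102))
h1,h2=atz(s,320.6,236.7,.052),atz(s,396.9,222.5,.052);print("hinge",h1,h2,np.linalg.norm(h1-h2))
print("far corner",tri(s,(387.2,155.3),d,(222.5,154.5)))
u=(h2-h1)/np.linalg.norm(h2-h1); n=np.array([-u[1],u[0],0]); n=n if n[0]<0 else -n
for a in np.arange(.3,1.1,.1):
    e=[h+.124*(np.cos(a)*n+np.sin(a)*np.array([0,0,1])) for h in(h1,h2)]
    print(round(a,2),proj(s,e[0]).round(1),proj(s,e[1]).round(1),proj(d,e[1]).round(1),e[0].round(3),e[1].round(3))
print(n)
for nme,p,z in(("jig",(325,158),.03),("plug",(155,250),.045),("collar",(420,207),.022)):print(nme,atz(s,*p,z))
E
```

```text
handle (array([ 0.51030389, -0.0339829 ,  0.14482426]), np.float64(0.0028861699549385363)) [ 0.5098638  -0.03314336  0.146     ] [ 0.51052843 -0.03761207  0.146     ]
hub (array([ 0.56951606, -0.01872081,  0.09894445]), np.float64(0.000339063930817247)) [ 0.57245107 -0.01846     0.102     ] [ 0.56850283 -0.02284992  0.102     ]
hinge [0.61562368 0.11739138 0.052     ] [0.5925173  0.26119258 0.052     ] 0.14564576996062292
far corner (array([0.50704463, 0.2499993 , 0.14118119]), np.float64(0.0007136859860225392))
0.3 [303.5 178.6] [375.3 166.8] [211.1 177.6] [0.499 0.099 0.089] [0.476 0.242 0.089]
0.4 [304.3 175.4] [377.  163.5] [212.5 172.9] [0.503 0.099 0.1  ] [0.48  0.243 0.1  ]
0.5 [305.2 172.7] [378.8 160.7] [214.3 168.2] [0.508 0.1   0.111] [0.485 0.244 0.111]
0.6 [306.3 170.6] [380.9 158.5] [216.6 163.6] [0.515 0.101 0.122] [0.491 0.245 0.122]
0.7 [307.6 169. ] [383.2 156.8] [219.4 159.2] [0.522 0.102 0.132] [0.499 0.246 0.132]
0.8 [309.  168.1] [385.8 155.7] [222.7 154.9] [0.53  0.104 0.141] [0.507 0.247 0.141]
0.9 [310.6 167.9] [388.5 155.3] [226.3 151. ] [0.54  0.105 0.149] [0.516 0.249 0.149]
1.0 [312.4 168.3] [391.3 155.5] [230.3 147.3] [0.549 0.107 0.156] [0.526 0.251 0.156]
[-0.98733524 -0.15864783  0.        ]
jig [0.36801404 0.16204547 0.03      ]
plug [ 0.61704696 -0.17691586  0.045     ]
collar [0.52753893 0.32944865 0.022     ]
```

Request:
move_arm --grip 0 --plan '[7.4,-7.4,0,0,0,0,7.4,-7.4,0,0,0,0,7.4,-7.4,0,0,0,0,7.4,-7.4,0,0,0,0,7.4,-7.4,0,0,0,0,7.4,-7.4,0,0,0,0,7.4,-7.4,0,0,0,0,7.4,-7.4,0,0,0,0,7.4,-7.4,0,0,0,0,7.4,-7.4,-0.6,0,0,0]'

```text
time_s: 1.35
eef_pos: [0.5426, 0.1782, 0.2029]
eef_rot: [0.002, 0.151, 0.989, 0.001]
wrist_force: [-0.1, 1.7, 0.3]
opening: -0.0
grasp_force: 0.0
```

Request:
move_arm --plan '[0.1,0.02,-1.1,0,0,0,0.1,0.02,-1.5,0,0,0,0,0,-1.65,0,0,0,-0.14,-0.02,-1.83,0,0,0,-0.26,-0.04,-2.03,0,0,0,-0.36,-0.06,-2.25,0,0,0,-0.43,-0.07,-2.49,0,0,0,-0.49,-0.08,-2.73,0,0,0,-0.49,-0.08,-2.93,0,0,0,-0.49,-0.08,-3.01,0,0,0]'

```text
time_s: 2.6
eef_pos: [0.5148, 0.1753, 0.0517]
eef_rot: [-0.001, 0.149, 0.989, -0.0]
wrist_force: [-18.1, -4.1, 41.4]
opening: -0.002
grasp_force: 20.6
```

Request:
move_arm --plan '[0,0,0,0,0,0,0,0,-0.04,0,0,0,0,0,-0.04,0,0,0]'

```text
time_s: 2.98
eef_pos: [0.5148, 0.1753, 0.0518]
eef_rot: [-0.001, 0.149, 0.989, -0.001]
wrist_force: [-17.7, -3.2, 35.0]
opening: -0.0
grasp_force: 17.2
```

Request:
move_arm --plan '[0,0,1.2,0,0,0,0,0,2.4,0,0,0,0,0,3.0,0,0,0,0.3,-1.2,3.0,0,0,0,0.3,-2.4,3.0,0,0,0,0.3,-3.6,3.0,0,0,0,0.3,-4.8,3.0,0,0,0,0.3,-4.8,3.0,0,0,0,0.3,-4.8,3.0,0,0,0]'

```text
time_s: 4.1
eef_pos: [0.5302, -0.0645, 0.1984]
eef_rot: [-0.0, 0.15, 0.989, 0.0]
wrist_force: [-0.6, -0.0, -0.3]
opening: 0.003
grasp_force: 0.0
```

```bash
python3 - <<'E'
from h import *
a,b=cam("scene"),cam("side")
p=a["pixels"][130:260,180:420,::-1];q=b["pixels"][140:290,150:350,::-1]
cv2.imwrite("pics/c3.png",np.vstack([cv2.resize(p,(560,303)),cv2.resize(q,(390,292))[:, :] if 0 else cv2.copyMakeBorder(cv2.resize(q,(390,292)),0,0,0,170,0)]))
o=ctrl.get_obs();print(o["eef_pos"])
E
```

```text
[ 0.53027748 -0.06331189  0.19852847]
```

View pics/c3.png

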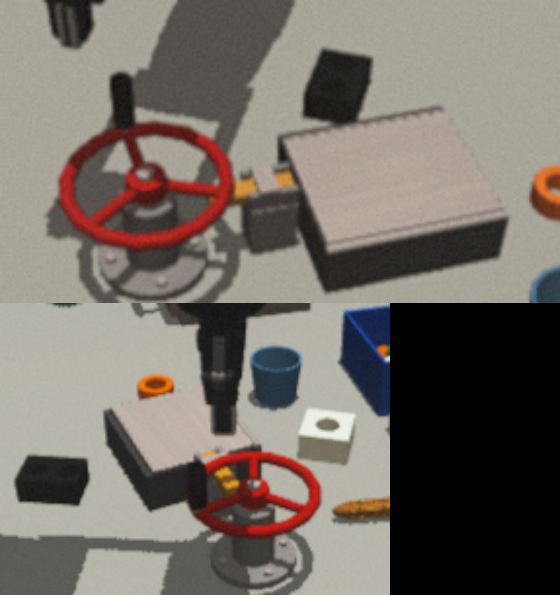

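```bash
python3 - <<'E'
from h import *
from scipy.optimize import brentq
A=np.array([.571,-.020]);r=.062;phi0=np.arctan2(-.015,-.061)+2*np.pi
P=lambda t:A+r*np.array([np.cos(t),np.sin(t)])
ty=np.array([.295,.955]);tx=np.array([.955,-.295])
def gap(t,h):
    v=P(h)-P(t);q=np.maximum(np.abs([v@tx,v@ty])-[.011,.0145],0);return np.hypot(*q)-.009
lead=lambda t:brentq(lambda l:gap(t,t-l),.05,1.2)
print(np.degrees(phi0)%360,[(k,round(np.degrees(lead(np.radians(k))))) for k in range(-130,230,30)])
end=brentq(lambda t:t-lead(t)-(phi0-2*np.pi),phi0-2*np.pi+.1,phi0-2*np.pi+.8)
print("end deg",np.degrees(end))
ts=np.radians(np.r_[228.5,np.arange(218,np.degrees(end)+15,-10)])
ts=np.r_[ts,np.linspace(ts[-1],end,4)[1:]]
W=np.array([P(t) for t in ts])
for i in range(0,len(ts)-1,10):
    print(i,((W[i+1:i+11]-W[i])/.05).round(2).tolist())
print(W[-1])
E
```

```text
193.81502534126162 [(-130, 22), (-100, 19), (-70, 21), (-40, 25), (-10, 22), (20, 24), (50, 22), (80, 19), (110, 21), (140, 25), (170, 22), (200, 24)]
end deg -141.14837252328553
0 [[-0.16, 0.17], [-0.27, 0.35], [-0.36, 0.55], [-0.41, 0.76], [-0.42, 0.97], [-0.39, 1.19], [-0.33, 1.39], [-0.23, 1.59], [-0.1, 1.76], [0.06, 1.91]]
10 [[0.18, 0.12], [0.38, 0.2], [0.59, 0.25], [0.81, 0.26], [1.02, 0.24], [1.23, 0.17], [1.42, 0.07], [1.59, -0.06], [1.74, -0.21], [1.86, -0.39]]
20 [[0.08, -0.2], [0.13, -0.41], [0.14, -0.63], [0.12, -0.84], [0.05, -1.05], [-0.04, -1.24], [-0.17, -1.41], [-0.33, -1.56], [-0.51, -1.68], [-0.71, -1.76]]
30 [[-0.21, -0.05], [-0.43, -0.06], [-0.64, -0.03], [-0.85, 0.03], [-1.04, 0.13], [-1.15, 0.21], [-1.26, 0.3], [-1.35, 0.4]]
[ 0.52271607 -0.05889296]
```

Request:
move_arm --plan '[0,-0.04,-0.9,0,0,0,0,-0.04,-1.72,0,0,0,0,-0.04,-1.72,0,0,0,0,-0.04,-1.72,0,0,0]'

```text
time_s: 4.7
eef_pos: [0.5313, -0.0659, 0.1142]
eef_rot: [0.001, 0.149, 0.989, -0.0]
wrist_force: [-0.3, -0.3, 0.1]
opening: -0.004
grasp_force: 0.0
```

Request:
move_arm --plan '[-0.16,0.17,0,0,0,0,-0.27,0.35,0,0,0,0,-0.36,0.55,0,0,0,0,-0.41,0.76,0,0,0,0,-0.42,0.97,0,0,0,0,-0.39,1.19,0,0,0,0,-0.33,1.39,0,0,0,0,-0.23,1.59,0,0,0,0,-0.1,1.76,0,0,0,0,0.06,1.91,0,0,0,0]'

```text
time_s: 5.95
eef_pos: [0.5328, 0.03, 0.1121]
eef_rot: [-0.001, 0.149, 0.989, 0.0]
wrist_force: [-1.8, -1.1, 0.7]
opening: -0.001
grasp_force: 0.8
```

Request:
move_arm --plan '[0.18,0.12,0,0,0,0,0.38,0.2,0,0,0,0,0.59,0.25,0,0,0,0,0.81,0.26,0,0,0,0,1.02,0.24,0,0,0,0,1.23,0.17,0,0,0,0,1.42,0.07,0,0,0,0,1.59,-0.06,0,0,0,0,1.74,-0.21,0,0,0,0,1.86,-0.39,0,0,0,0]'

```text
time_s: 7.2
eef_pos: [0.6264, 0.0091, 0.1125]
eef_rot: [-0.0, 0.149, 0.989, 0.0]
wrist_force: [-2.6, 1.2, -0.1]
opening: 0.002
grasp_force: 1.3
```

```bash
python3 - <<'E'
from h import *
a,b=cam("scene"),cam("side")
p=a["pixels"][130:260,180:420,::-1];q=b["pixels"][140:290,150:350,::-1]
cv2.imwrite("pics/c4.png",np.vstack([cv2.resize(p,(560,303)),cv2.copyMakeBorder(cv2.resize(q,(390,292)),0,0,0,170,0)]))
o=ctrl.get_obs();print(o["eef_pos"],o["wrist_force"])
E
```

```text
[0.62784117 0.00808569 0.1131634 ] [ 0.3547005  -0.8737787   0.29683373]
```

View pics/c4.png

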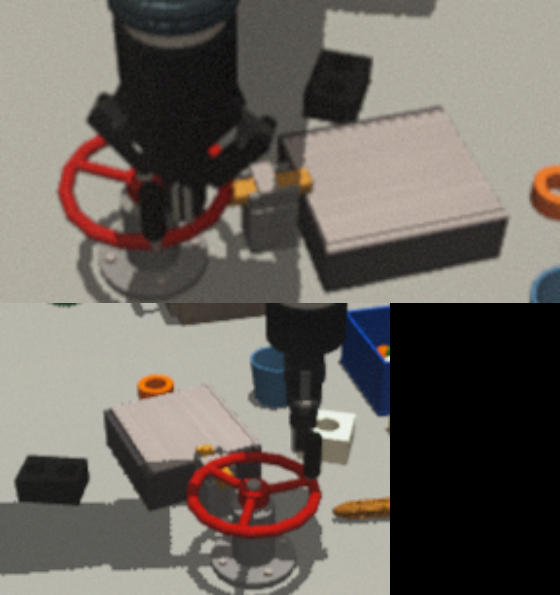

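The picture shows the handle (scene crop 152,210) at the far side, about half a turn on, with the fingers behind it. The bolt is starting over the shut flap. I'll continue the arc.

Request:
move_arm --plan '[0.08,-0.2,0,0,0,0,0.13,-0.41,0,0,0,0,0.14,-0.63,0,0,0,0,0.12,-0.84,0,0,0,0,0.05,-1.05,0,0,0,0,-0.04,-1.24,0,0,0,0,-0.17,-1.41,0,0,0,0,-0.33,-1.56,0,0,0,0,-0.51,-1.68,0,0,0,0,-0.71,-1.76,0,0,0,0]'

```text
time_s: 8.55
eef_pos: [0.5903, -0.0789, 0.1129]
eef_rot: [0.0, 0.149, 0.989, 0.0]
wrist_force: [2.0, 2.0, 0.0]
opening: -0.001
grasp_force: 1.2
```

Request:
move_arm --plan '[-0.21,-0.05,0,0,0,0,-0.43,-0.06,0,0,0,0,-0.64,-0.03,0,0,0,0,-0.85,0.03,0,0,0,0,-1.04,0.13,0,0,0,0,-1.1,0.17,0,0,0,0,-1.1,0.17,0,0,0,0]'

```text
time_s: 9.43
eef_pos: [0.5351, -0.07, 0.1127]
eef_rot: [-0.001, 0.149, 0.989, -0.0]
wrist_force: [0.5, 0.3, 0.1]
opening: 0.0
grasp_force: 0.1
```

```bash
python3 - <<'E'
from h import *
a,b=cam("scene"),cam("side")
p=a["pixels"][140:240,200:300,::-1];q=b["pixels"][190:290,220:320,::-1]
cv2.imwrite("pics/c5.png",np.hstack([cv2.resize(p,(400,400)),cv2.resize(q,(400,400))]))
o=ctrl.get_obs();print(o["eef_pos"],o["wrist_force"])
E
```

```text
[ 0.53508506 -0.07014732  0.11240852] [ 0.7249655  -0.46638042 -0.45696951]
```

View pics/c5.png

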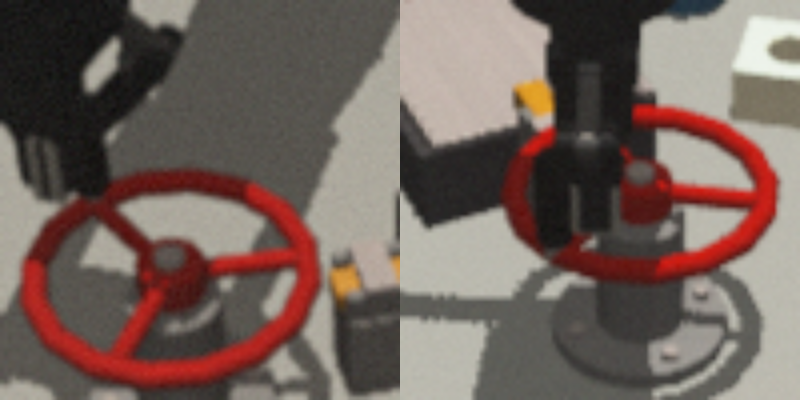

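Request:
move_arm --plan '[-0.09,0.07,0,0,0,0,-0.17,0.14,0,0,0,0,-0.25,0.22,0,0,0,0,-0.25,0.22,0,0,0,0,-0.25,0.22,0,0,0,0,-0.1,-0.1,0,0,0,0,0,-0.3,0,0,0,0,0,-0.3,1,0,0,0,0,-1.3,2,0,0,0,0,-2.3,2,0,0,0]'

```text
time_s: 10.78
eef_pos: [0.5382, -0.1875, 0.2173]
eef_rot: [0.004, 0.148, 0.989, -0.001]
wrist_force: [0.8, -0.0, -0.7]
opening: -0.001
grasp_force: 0.0
```

```bash
python3 - <<'E'
from h import *
import pickle
a,b=cam("scene"),cam("side")
o=pickle.load(open("scene.pkl","rb"))
f=lambda c:cv2.resize(c["pixels"][140:240,200:300,::-1],(400,400),interpolation=cv2.INTER_CUBIC)
cv2.imwrite("pics/c6.png",np.hstack([f(o),f(a)]))
print(ctrl.get_obs()["eef_pos"])
E
```

```text
[ 0.53663588 -0.19141924  0.21479449]
```

View pics/c6.png

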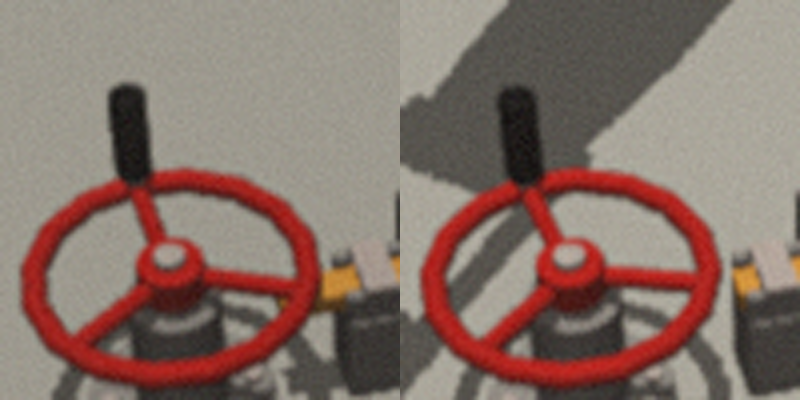

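The pictures show the handle top at (117,90) in the right half, against (127,90) at the start. That is about 5 mm short of the start point, well inside 15 mm, and the arm is clear.

```bash
python3 -c "
from bench import ctrl
print(ctrl.hand_in())"
```

```text
the job is handed in; nothing more can be done
None
```

I pushed the flap shut, then turned the wheel one full turn clockwise, leaving its handle about 5 mm from where it started (15 mm allowed) and the arm clear; the job is handed in, but no verdict came back.

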